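Clear the pipe and put the voicing tools in the box

TASK

The organ pipe lying across the open toolbox is in the way: first lift it off and lay it gently in the V-notches of the wooden cradle, centred along the cradle and without letting it drop; either end may point either way. Then put the brass tuning cone, the knife and the dividers into the toolbox, in any order, lowering each one in rather than dropping it from above, so that they lie wholly inside (the cone may stand and stick up). Leave the jar, the recorder and the sanding block where they are.

Things in the scene. Friction and masses are not known exactly. Their poses are not given: they have to be found in the camera images.
- toolbox: open wooden box fixed to the bench, 220 (x) x 196 (y) x 50 mm high, walls and floor 8 mm thick (inside 204 x 180, 42 deep). Origin: centre of its underside, on the bench; z up, x along its long side
- cradle: plywood cradle fixed to the bench, base 190 (x) x 90 (y) x 12 mm, with two upright boards 14 mm thick across it at x = +70 and -70 mm, each with an upward-open 90 degree V-notch (bottom 45 mm above the bench, horns 80 mm high). Origin: centre of its underside on the bench; x is the direction in which a laid pipe runs
- cradle_seat (a point): where the pipe's axis and origin lie when it is seated in the middle of the cradle: 65 mm above the bench, over the cradle's origin; same axes as the cradle
- pipe: small round organ pipe of thin grey metal: straight tube 28 mm in diameter and 250 mm long (x from -125 to +125 mm), then a tapered foot 60 mm long at its +x end. It starts on the box's short walls, along the box. Origin: on the axis, halfway along the straight tube; x along the axis toward the foot. 150 g
- cone: brass tuning cone standing on its wide end: 40 mm across at the base, tapering up to a straight round shank 18 mm in diameter from 50 to 85 mm height. Origin: centre of its base; z up the axis. About 250 g
- cone_mid (a point): point on the cone's axis 40 mm above its base
- knife: knife lying flat: dark wooden handle 90 x 20 wide x 16 mm high, then a steel blade, 150 mm in all. Origin: underside of the handle's middle, on the bench; x along it toward the blade (handle x -45 to +45, blade to +105), z up. 70 g
- knife_tip (a point): tip of the blade
- knife_butt (a point): butt end of the handle
- dividers: steel dividers lying flat, nearly closed: two legs side by side, 10 mm thick, from a round hinge (24 mm across, 12 high) at x = -45 mm to points at x = +71 mm, with a thin stem behind the hinge to x = -78 mm; 22 mm wide over both legs near x = 0. Origin: on the bench under the legs, x along them toward the points, z up. 90 g
- dividers_tip (a point): between the two points
- dividers_head (a point): end of the stem behind the hinge
- jar: closed glass jar, 56 mm in diameter, 70 mm high, bystander; origin centre of its underside
- recorder: flat black audio recorder, 90 x 140 x 35 mm, bystander; origin centre of its underside
- sander: cork sanding block, 50 x 90 x 28 mm, bystander; origin centre of its underside
Mind the look-alikes: they are no part of the job. What is shaped like the cone but black, purple or red is not meant.

How it is judged:
On the way:
1. the pipe lies released and still in both V-notches of the cradle while no tool is in the box yet (x of pipe in the frame of cradle_seat between -0.035 and 0.035 m and y of pipe in the frame of cradle_seat between -0.006 and 0.006 m and z of pipe in the frame of cradle_seat between -0.005 and 0.005 m and angle between the x axis of pipe and the x axis of cradle, either way round below 0.08 rad and linear speed of pipe below 0.02 m/s and contact force between the fingers and pipe below 0.1 N and not (x of cone_mid in the frame of toolbox between -0.105 and 0.105 m and y of cone_mid in the frame of toolbox between -0.093 and 0.093 m and z of cone_mid in the frame of toolbox between 0 and 0.07 m) and not (x of knife_tip in the frame of toolbox between -0.105 and 0.105 m and y of knife_tip in the frame of toolbox between -0.093 and 0.093 m and z of knife_tip in the frame of toolbox between 0 and 0.05 m and x of knife_butt in the frame of toolbox between -0.105 and 0.105 m and y of knife_butt in the frame of toolbox between -0.093 and 0.093 m and z of knife_butt in the frame of toolbox between 0 and 0.05 m) and not (x of dividers_tip in the frame of toolbox between -0.105 and 0.105 m and y of dividers_tip in the frame of toolbox between -0.093 and 0.093 m and z of dividers_tip in the frame of toolbox between 0 and 0.05 m and x of dividers_head in the frame of toolbox between -0.105 and 0.105 m and y of dividers_head in the frame of toolbox between -0.093 and 0.093 m and z of dividers_head in the frame of toolbox between 0 and 0.05 m)), for 0.2 s.
At the end, for the whole second after the job is handed in: Pipe in both V-notches (within 35 mm along, 6 mm across, 5 mm high of the seat, 0.08 rad); cone's mid point inside the box, under 70 mm high; both ends of knife and dividers inside it below the rim (50 mm); all released and still (x of pipe in the frame of cradle_seat between -0.035 and 0.035 m and y of pipe in the frame of cradle_seat between -0.006 and 0.006 m and z of pipe in the frame of cradle_seat between -0.005 and 0.005 m and angle between the x axis of pipe and the x axis of cradle, either way round below 0.08 rad and linear speed of each of pipe, cone, knife, dividers below 0.02 m/s and contact force between the fingers and pipe below 0.1 N and x of cone_mid in the frame of toolbox between -0.105 and 0.105 m and y of cone_mid in the frame of toolbox between -0.093 and 0.093 m and z of cone_mid in the frame of toolbox between 0 and 0.07 m and contact force between the fingers and cone below 0.1 N and x of knife_tip in the frame of toolbox between -0.105 and 0.105 m and y of knife_tip in the frame of toolbox between -0.093 and 0.093 m and z of knife_tip in the frame of toolbox between 0 and 0.05 m and x of knife_butt in the frame of toolbox between -0.105 and 0.105 m and y of knife_butt in the frame of toolbox between -0.093 and 0.093 m and z of knife_butt in the frame of toolbox between 0 and 0.05 m and contact force between the fingers and knife below 0.1 N and x of dividers_tip in the frame of toolbox between -0.105 and 0.105 m and y of dividers_tip in the frame of toolbox between -0.093 and 0.093 m and z of dividers_tip in the frame of toolbox between 0 and 0.05 m and x of dividers_head in the frame of toolbox between -0.105 and 0.105 m and y of dividers_head in the frame of toolbox between -0.093 and 0.093 m and z of dividers_head in the frame of toolbox between 0 and 0.05 m and contact force between the fingers and dividers below 0.1 N); the robot touches nothing.
It fails at once if the pipe falls to the bench (its origin under 35 mm high) (height (world z) of pipe below 0.035 m).
It fails at once if the pipe is let go and falls from more than 25 mm above its seat (x of pipe in the frame of cradle_seat between -0.15 and 0.15 m and y of pipe in the frame of cradle_seat between -0.08 and 0.08 m and z of pipe in the frame of cradle_seat above 0.025 m and contact force between the fingers and pipe below 0.1 N and linear speed of pipe above 0.4 m/s).
It fails at once if a tool is let go and falls from above the box (its origin over 80 mm high) ((x of cone in the frame of toolbox between -0.12 and 0.12 m and y of cone in the frame of toolbox between -0.105 and 0.105 m and z of cone in the frame of toolbox above 0.08 m and contact force between the fingers and cone below 0.1 N and linear speed of cone above 0.4 m/s) or (x of knife in the frame of toolbox between -0.12 and 0.12 m and y of knife in the frame of toolbox between -0.105 and 0.105 m and z of knife in the frame of toolbox above 0.08 m and contact force between the fingers and knife below 0.1 N and linear speed of knife above 0.4 m/s) or (x of dividers in the frame of toolbox between -0.12 and 0.12 m and y of dividers in the frame of toolbox between -0.105 and 0.105 m and z of dividers in the frame of toolbox above 0.08 m and contact force between the fingers and dividers below 0.1 N and linear speed of dividers above 0.4 m/s)).
It fails at once if the jar, the recorder or the sanding block is moved by more than 30 mm (distance of any of jar, recorder, sander from where it was at the start of the episode above 0.03 m).
It also fails if it takes over 72 s, if anything falls off the work surface, if the arm or the gripper's body presses on something with over 40 N, if the wrist force passes 120 N, or if a joint passes its speed limit or range.

ROBOT

A 7-joint arm with a two-finger parallel gripper is mounted at the origin on the work surface. World frame = base frame: x ahead of the robot, y to its left, z up, the work surface at z = 0. Lengths are in m, angles in rad, forces in N, time in s.
With the tool pointing down it reaches from about 0.425 to 0.95 m from the base axis. Payload 4.7 kg.
Tool frame: the origin (TCP) lies midway between the tips of the shut fingers; the grasp point (between the pads) lies 19 mm behind it; z points along the fingers, x is the direction in which the jaws open and shut, and the axes are right-handed (so a half turn about z gives the same grasp; the last joint's range is limited). The gripper opens to 87 mm and grips with 3 to 60 N. Pads are 19 mm wide; open, the fingers measure 117 mm over their backs; the gripper's body (75 mm by 190 mm) begins 51 mm behind the grasp point.
Start: joints at [-1.32, 0.469, -0.049, 1.532, 0.024, 1.141, -0.082], TCP at [0.186, 0.649, 0.223] pointing down, gripper open.
Joint ranges: [-2.59, 2.59], [-0.33, 1.99], [-1.39, 1.29], [0.1, 2.45], [-1.04, 4.18], [0.21, 1.99], [-2.66, 2.66]. Speed limits (rad/s): [2.57, 2.57, 3.14, 3.14, 3.14, 3.14, 3.14].

INTERFACE

Orientations are given as a unit quaternion [x, y, z, w].
In Python, from bench import arm gives the robot as it stands.
- The arm moves only by the shell command python3 -m jog 'ROWS'. ROWS is JSON, a list of rows, each an object with "translation": the shift along the tool's x, y, z in m, a list of three; "angular": the turn, a rotation vector about the tool's x, y, z in degrees, a list of three; "claw": the opening, from 0 (shut) to 1 (fully open). In form: [{"translation": [dx, dy, dz], "angular": [wx, wy, wz], "claw": claw}, ...]. A call has exactly 8 rows; each row shifts and turns the pose as measured when the row begins, along the tool's axes as they then stand; what a row does not reach is not made up. A row lasts 1/8 s, in which the tool goes at most 62.5 mm and 10.7 degrees, less where a joint would pass 70% of its speed; a pose out of reach is approached as far as the arm can. A call is refused whole if a number of a shift passes 0.0625 or a number of a turn 10.7, either way. A call with a gripper value outside its range is refused whole. The fingers move at their own pace and stop on an object; the grip force is fixed at half the most. Time passes only in rows, so rows that do not move let the fingers close, or fill a call up. It gives the time, the measured TCP pose, the force and the opening at its end, in the units of the state.
- arm.get_state(): the state, without advancing time (a new reading comes with each control period).
- arm.get_image(name): name is "scene" or "top"; returns the picture (420x560x3 uint8, blue, green, red); there is no depth.
- arm.camera_params(name): a dict with "vfov" (degrees; the focal length in pixels is half the picture's height over the tangent of half this angle, whatever the lens; pixels are square), "cx", "cy" (the principal point, pixels), "camera_from_world" (4x4, takes a point from world to camera coordinates). Camera axes: x right, y up, looking along -z (the intrinsics and any distortion apply to the point x, -y, -z); pixel columns grow to the right and rows downward; lengths in m; the calibration is good to about 2 mm. A picture is of the moment at which its call begins. camera_params takes no time and is no camera call.
- arm.close_job(): hands the job in, once; it reports no verdict.
The state is a dict: "time": time; "joint_positions": joint angles; "qd": joint speeds; "joint_torque": joint torques, N m; "tcp_pos": TCP position; "orientation": TCP orientation; "wrist_force": force on the tool from outside, world axes, zero at the start; "moment": the same for the moment, N m; "opening": opening from 0.0 (shut) to 1.0 (fully open).
Only numpy, scipy, OpenCV 4.12 (cv2) and the standard library are available. Lean on these libraries where they do the work, as an engineer would, in place of code of your own. Each camera call takes 0.05 s, during which the arm holds its last target. There are 200 camera calls.

## Working session

There is one attempt and no reset: what is moved stays moved. The work goes in short steps, Python scripts to look and compute and a shell command to move; the robot and the scene stay as the last step left them, time stands still between calls to the robot, and variables do not carry over. Pictures are saved under pics/ and viewed, on a budget of 10 in all, crops included, one or two more only if the job needs it, and the job is handed in when it is done.

```bash
mkdir -p pics; ls
python3 - <<'E'
from bench import arm
import cv2
for n in("scene","top"):
    im=arm.get_image(n); cv2.imwrite(f"pics/{n}0.png",im); print(n,arm.camera_params(n))
print(arm.get_state())
E
```

```text
pics
scene {'vfov': 57.97511741402012, 'cx': 276.78903107468705, 'cy': 211.00548674277485, 'camera_from_world': array([[ 8.30770052e-01,  5.56614715e-01, -1.08614050e-03,
        -4.54411731e-01],
       [-4.47000469e-01,  6.68326572e-01,  5.94584034e-01,
         2.21211412e-01],
       [ 3.31680119e-01, -4.93477104e-01,  8.04032740e-01,
        -1.18380829e+00],
       [ 0.00000000e+00,  0.00000000e+00,  0.00000000e+00,
         1.00000000e+00]])}
top {'vfov': 54.286755112790324, 'cx': 282.0702309031286, 'cy': 209.64142460098776, 'camera_from_world': array([[-1.44271487e-03, -9.99990165e-01,  4.19395685e-03,
        -2.36544485e-02],
       [ 9.93960568e-01, -9.73793691e-04,  1.09733504e-01,
        -5.62618075e-01],
       [-1.09728340e-01,  4.32694189e-03,  9.93952196e-01,
        -9.55508679e-01],
       [ 0.00000000e+00,  0.00000000e+00,  0.00000000e+00,
         1.00000000e+00]])}
{'time': 0.1, 'joint_positions': array([-1.31990144,  0.46937443, -0.0485656 ,  1.53356937,  0.02411745,
        1.1410167 , -0.08230542]), 'qd': array([-0.00069784, -0.00295543, -0.00031006, -0.00327704,  0.00067092,
       -0.00015681,  0.00156468]), 'joint_torque': array([ 2.79030310e-04, -5.09169352e+01, -8.14005733e-02, -2.36832225e+01,
       -6.15266059e-02,  3.44367244e-02,  6.19431717e-05]), 'tcp_pos': array([0.18626672, 0.6482267 , 0.22159726]), 'orientation': array([ 7.98796940e-01,  6.01600078e-01, -6.83134523e-04,  5.71901894e-04]), 'wrist_force': array([-0.15293795, -0.59526252,  0.4360131 ]), 'moment': array([-0.00424836,  0.06216938,  0.02078321]), 'opening': 0.9975570894816053}
```

View pics/scene0.png

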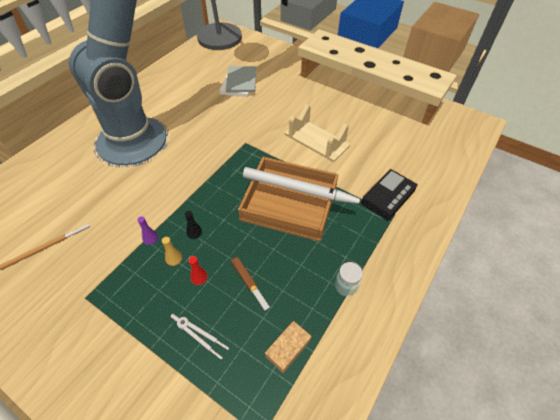

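View pics/top0.png

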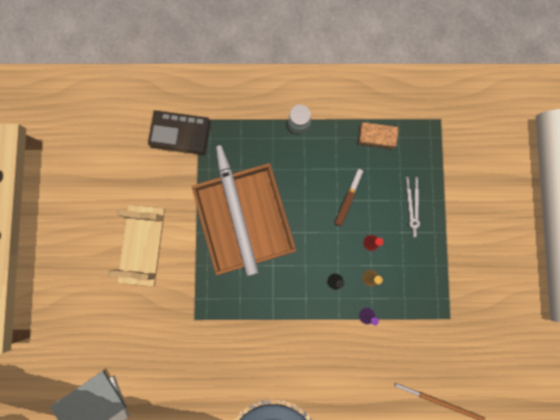

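The top view has world +x up and +y left. The pipe runs from its foot (221,147) to its open end (253,272) over the box. The cradle is near (140,245), the brass cone (372,279), the knife (349,198) and the dividers (414,207). The look-alikes are black (336,282), red (373,243) and purple (369,316).

```bash
cat > h.py <<'E'
import numpy as np, cv2
from bench import arm
def ray(n,uv,z):
    p=arm.camera_params(n); T=p["camera_from_world"]; f=210/np.tan(np.radians(p["vfov"]/2))
    uv=np.atleast_2d(np.float64(uv)); d=np.c_[(uv[:,0]-p["cx"])/f,-(uv[:,1]-p["cy"])/f,-np.ones(len(uv))]@T[:3,:3]
    o=-T[:3,:3].T@T[:3,3]; return o+d*((z-o[2])/d[:,2])[:,None]
def proj(n,P):
    p=arm.camera_params(n); T=p["camera_from_world"]; f=210/np.tan(np.radians(p["vfov"]/2))
    c=np.atleast_2d(P)@T[:3,:3].T+T[:3,3]; return np.c_[p["cx"]-f*c[:,0]/c[:,2],p["cy"]+f*c[:,1]/c[:,2]]
def tool():
    from scipy.spatial.transform import Rotation as R
    s=arm.get_state(); r=R.from_quat(s["orientation"]); return s,r
E
python3 - <<'E'
from h import *
from scipy.spatial.transform import Rotation as R
im=cv2.imread("pics/top0.png"); sc=cv2.imread("pics/scene0.png")
hsv=cv2.cvtColor(im,cv2.COLOR_BGR2HSV)
def comp(name,m,box,amin=15,z=0,n="top"):
    M=np.zeros(m.shape,np.uint8); x0,y0,x1,y1=box; M[y0:y1,x0:x1]=m[y0:y1,x0:x1]
    k,l,s,c=cv2.connectedComponentsWithStats(M.astype(np.uint8))
    i=1+np.argmax(s[1:,4]); P=np.argwhere(l==i)[:,::-1].astype(np.float32)
    r=cv2.minAreaRect(P); bp=cv2.boxPoints(r); ce=P.mean(0)
    mu,ev,_=cv2.PCACompute2(P,None); t=(P-mu)@ev[0]
    e=[mu[0]+ev[0]*t.max(),mu[0]+ev[0]*t.min()]
    print(name,len(P),"cent",ce,"size",r[1],"ends",np.round(e,1).tolist(),"\n   ends@z",np.round(ray(n,e,z),4)[:,:2].tolist(), "cent@z",np.round(ray(n,ce,z),4)[0,:2],"box",np.round(ray(n,bp,z),4)[:,:2].tolist())
H,S,V=[hsv[...,i].astype(int) for i in range(3)]
comp("pipe",(S<70)&(V>110),(195,140,300,285),z=.064)
comp("dividers",(S<70)&(V>110),(395,165,430,245),z=.008)
comp("blade",(S<70)&(V>110),(335,160,370,230),z=.008)
green=(H>70)&(H<100)&(S>60)
comp("knife",~green&((V>95)|((H<20)&(S>90))),(330,160,368,232),z=.008)
comp("box",(H<25)&(S>90)|((S<70)&(V>110)),(185,155,305,285),z=.05)
comp("cone",(H>8)&(H<30)&(S>90)&(V>70),(355,262,390,295),z=.0)
for nm,p in (("jar",(299,120)),("cradle",(140,245))): print(nm,ray("top",p,0))
E
python3 - <<'E'
import cv2
a=cv2.imread("pics/top0.png");s=cv2.imread("pics/scene0.png")
A=cv2.resize(a[195:295,100:175],None,fx=5,fy=5,interpolation=cv2.INTER_CUBIC)[:500]
B=cv2.resize(a[165:300,325:425],None,fx=3.7,fy=3.7,interpolation=cv2.INTER_CUBIC)[:500]
import numpy as np
cv2.imwrite("pics/c1.png",np.hstack([A[:499],B[:499]]))
E
```

```text
pipe 1495 cent [236.18195 213.72374] size (134.1134033203125, 12.625469207763672) ends [[252.1999969482422, 274.70001220703125], [218.10000610351562, 145.0]] 
   ends@z [[0.4094, 0.0443], [0.7131, 0.127]] cent@z [0.5495 0.0825] box [[0.7091, 0.1416], [0.717, 0.1129], [0.4133, 0.0296], [0.406, 0.0574]]
dividers 455 cent [413.33847 206.27032] size (59.22628402709961, 12.020813941955566) ends [[414.8999938964844, 236.10000610351562], [411.79998779296875, 176.6999969482422]] 
   ends@z [[0.4997, -0.3498], [0.6473, -0.3477]] cent@z [ 0.5732 -0.3488] box [[0.6466, -0.3329], [0.6473, -0.3629], [0.5, -0.3609], [0.4993, -0.3313]]
blade 143 cent [356.57343 178.48251] size (6.846154689788818, 21.000003814697266) ends [[352.70001220703125, 188.10000610351562], [360.6000061035156, 168.60000610351562]] 
   ends@z [[0.6188, -0.1997], [0.6679, -0.2204]] cent@z [ 0.6429 -0.2099] box [[0.6221, -0.1917], [0.671, -0.2128], [0.6644, -0.2285], [0.6155, -0.2073]]
knife 495 cent [349.76163 196.51111] size (22.076923370361328, 61.30769348144531) ends [[337.8999938964844, 224.8000030517578], [361.6000061035156, 168.1999969482422]] 
   ends@z [[0.5275, -0.1616], [0.6688, -0.223]] cent@z [ 0.5977 -0.1921] box [[0.5317, -0.1517], [0.6732, -0.2127], [0.6517, -0.2631], [0.5108, -0.2014]]
box 9485 cent [234.60359 217.98471] size (129.0, 110.0) ends [[268.70001220703125, 268.70001220703125], [190.0, 151.60000610351562]] 
   ends@z [[0.4224, 0.007], [0.7006, 0.1963]] cent@z [0.5408 0.0876] box [[0.6924, 0.208], [0.6923, -0.0554], [0.3872, -0.0539], [0.3877, 0.2005]]
cone 241 cent [371.7552 278.    ] size (15.0, 19.0) ends [[381.8999938964844, 281.29998779296875], [362.70001220703125, 275.1000061035156]] 
   ends@z [[0.3899, -0.2678], [0.405, -0.2212]] cent@z [ 0.3979 -0.2432] box [[0.4172, -0.2223], [0.4172, -0.2688], [0.381, -0.2678], [0.381, -0.2214]]
jar [[ 0.79563602 -0.06791597  0.        ]]
cradle [[0.47892999 0.32480802 0.        ]]
```

View pics/c1.png

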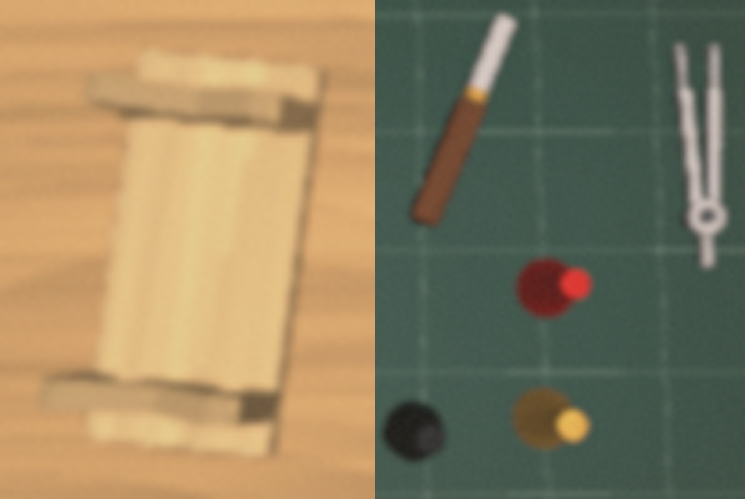

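The crop shows the cradle base corners, in top pixels: about (128,205), (164.4,208.6), (154,286) and (117.6,282.4). The cone's base is at (369.9,278) and its shank top at (378.2,279.9). The knife butt and dividers stem match the masks.

Run:
```python
from h import *
c=ray("top",[(128,205),(164.4,208.6),(154,286),(117.6,282.4)],.012)[:,:2]
print("cradle",c.round(4).tolist(),c.mean(0),np.linalg.norm(np.diff(np.r_[c,c[:1]],axis=0),axis=1))
for a,b in((3,0),(2,1)): d=c[b]-c[a]; print(np.degrees(np.arctan2(d[1],d[0])))
print("cone base",ray("top",(369.9,278),0),"top",ray("top",(378.2,279.9),.085))
# toolbox rim edges from image: wood mask hull
im=cv2.imread("pics/top0.png"); hsv=cv2.cvtColor(im,cv2.COLOR_BGR2HSV)
m=cv2.inRange(hsv,(0,90,60),(25,255,255)); m[:,:188]=0;m[:160]=0;m[280:]=0;m[:,300:]=0
m=cv2.morphologyEx(m,cv2.MORPH_OPEN,np.ones((3,3)))
m[:, :196]&=np.uint8(np.arange(420)[:,None]>180)*255
k=max(cv2.findContours(m,0,2)[0],key=cv2.contourArea)
allp=np.argwhere(m>0)[:,::-1].astype(np.float32)
r=cv2.minAreaRect(allp); bp=cv2.boxPoints(r); print("box px",bp.round(1).tolist()); w=ray("top",bp,.05)[:,:2]
print(w.round(4).tolist(),w.mean(0),np.linalg.norm(np.diff(w,axis=0),axis=1))
q=[(193,185),(270,165),(295,248),(217,274)]; w=ray("top",q,.05)[:,:2]; print(w.round(4).tolist(),w.mean(0),np.linalg.norm(np.diff(w,axis=0),axis=1))
for n in("top","scene"): print(n,proj(n,[[.5323,.0778,.064]]))
```

```text
cradle [[0.5765, 0.3537], [0.5675, 0.2642], [0.3804, 0.2835], [0.3891, 0.3712]] [0.47839723 0.31816549] [0.08994572 0.1881147  0.08809943 0.18822792]
-5.337000215735295
-5.899129921124201
cone base [[ 0.39786875 -0.23869587  0.        ]] top [[ 0.39838661 -0.2387931   0.085     ]]
box px [[188.0, 160.0], [295.0, 160.0], [295.0, 279.0], [188.0, 279.0]]
[[0.6802, 0.2005], [0.68, -0.0554], [0.3987, -0.054], [0.3991, 0.1939]] [0.53948082 0.07125772] [0.25592493 0.28137614 0.2478736 ]
[[0.6196, 0.1872], [0.6679, 0.0044], [0.4702, -0.0544], [0.4104, 0.1269]] [0.54203078 0.06606432] [0.18906697 0.20619565 0.19089374]
top [[238.10960868 221.10475092]]
scene [[288.62419416 183.05068548]]
```

```bash
R='{"translation":[-0.0368,0.0423,0],"angular":[0,0,0],"claw":1}'; true
python3 -m jog '[{"translation":[-0.0368,0.0423,0],"angular":[0,0,0],"claw":1},{"translation":[-0.0368,0.0423,0],"angular":[0,0,0],"claw":1},{"translation":[-0.0368,0.0423,0],"angular":[0,0,0],"claw":1},{"translation":[-0.0368,0.0423,0],"angular":[0,0,0],"claw":1},{"translation":[-0.0368,0.0423,0],"angular":[0,0,0],"claw":1},{"translation":[-0.0368,0.0423,0],"angular":[0,0,0],"claw":1},{"translation":[-0.0368,0.0423,0],"angular":[0,0,0],"claw":1},{"translation":[-0.0368,0.0423,0],"angular":[0,0,0],"claw":1}]'
python3 -m jog '[{"translation":[-0.0368,0.0423,0],"angular":[0,0,0],"claw":1},{"translation":[-0.0368,0.0423,0],"angular":[0,0,0],"claw":1},{"translation":[-0.0368,0.0423,0],"angular":[0,0,0],"claw":1},{"translation":[-0.0368,0.0423,0],"angular":[0,0,0],"claw":1},{"translation":[0,0,0],"angular":[0,0,-10.4],"claw":1},{"translation":[0,0,0],"angular":[0,0,-10.4],"claw":1},{"translation":[0,0,0],"angular":[0,0,-10.4],"claw":1},{"translation":[0,0,0],"angular":[0,0,0],"claw":1}]'
cat >> h.py <<'E'
def goto(x,y,phi):
    "tool-frame shift to (x,y), present phi, turn needed about tool z (deg)"
    s,r=tool(); m=r.as_matrix(); p=s["tcp_pos"]; ph=np.degrees(np.arctan2(m[1,0],m[0,0]))
    d=(phi-ph+90)%180-90
    print("t",round(s["time"],2),"tcp",p.round(4),"z-axis",m[:,2].round(3),"phi",round(ph,1),"open",round(s["opening"],3),"F",s["wrist_force"].round(1))
    print("  shift",(m.T@np.r_[x-p[0],y-p[1],0]).round(4),"turn z",round(-d,1),"q7",round(s["joint_positions"][6],2))
E
python3 -c "
from h import *
goto(.5516,.0831,105.2)
im=arm.get_image('top');cv2.imwrite('pics/t1.png',im);cv2.imwrite('pics/t1c.png',cv2.resize(im[130:300,170:330],None,fx=3.5,fy=3.5,interpolation=2))"
```

```text
time: 1.1
tcp_pos: [0.4338, 0.2637, 0.2181]
orientation: [0.796, 0.606, -0.003, 0.0]
wrist_force: [0.5, 0.3, -0.3]
opening: 0.997
time: 2.1
tcp_pos: [0.5611, 0.0628, 0.2159]
orientation: [0.602, 0.799, -0.005, -0.001]
wrist_force: [-0.6, 0.3, 0.1]
opening: 0.999
t 2.1 tcp [0.5611 0.0628 0.2159] z-axis [-0.008 -0.007 -1.   ] phi 106.0 open 0.999 F [-0.6  0.3  0.1]
  shift [ 0.0221 -0.0035 -0.0001] turn z 0.8 q7 1.71
```

```bash
python3 -m jog '[{"translation":[0.0221,-0.0035,0],"angular":[0,0,0.8],"claw":1},{"translation":[0,0,0.05],"angular":[0,0,0],"claw":1},{"translation":[0,0,0.05],"angular":[0,0,0],"claw":1},{"translation":[0,0,0.03],"angular":[0,0,0],"claw":1},{"translation":[0,0,0.02],"angular":[0,0,0],"claw":1},{"translation":[0,0,0.02],"angular":[0,0,0],"claw":1},{"translation":[0,0,0],"angular":[0,0,0],"claw":0.5},{"translation":[0,0,0],"angular":[0,0,0],"claw":0.5}]'
python3 -c "
from h import *
goto(.5516,.0831,105.2)
cv2.imwrite('pics/s1.png',cv2.resize(arm.get_image('scene')[100:260,190:400],None,fx=3,fy=3,interpolation=2))"
```

```text
time: 3.15
tcp_pos: [0.5515, 0.0843, 0.0421]
orientation: [0.615, 0.788, -0.004, 0.001]
wrist_force: [0.5, 0.8, 0.0]
opening: 0.852
t 3.15 tcp [0.5515 0.0843 0.0421] z-axis [-0.004 -0.007 -1.   ] phi 104.0 open 0.852 F [0.5 0.8 0. ]
  shift [-0.0012 -0.0002  0.    ] turn z -1.2 q7 1.67
```

View pics/s1.png

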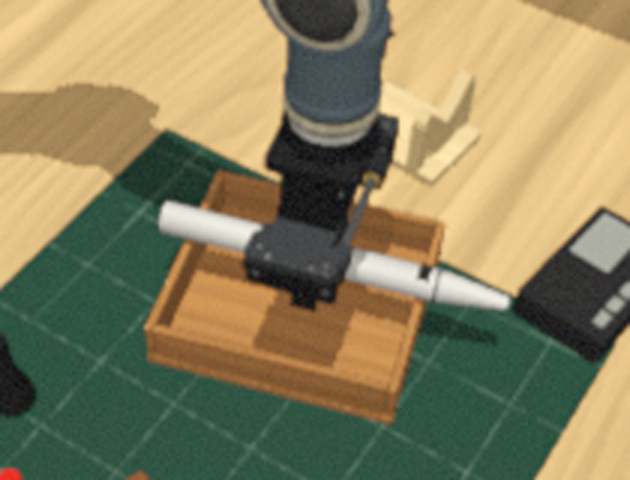

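The gripper straddles the pipe, which still lies on both short walls. I'll close now.

```bash
python3 -m jog '[{"translation":[-0.0012,0,-0.002],"angular":[0,0,-1.2],"claw":0},{"translation":[0,0,0],"angular":[0,0,0],"claw":0},{"translation":[0,0,0],"angular":[0,0,0],"claw":0},{"translation":[0,0,0],"angular":[0,0,0],"claw":0},{"translation":[0,0,0],"angular":[0,0,0],"claw":0},{"translation":[0,0,0],"angular":[0,0,0],"claw":0},{"translation":[0,0,0],"angular":[0,0,0],"claw":0},{"translation":[0,0,0],"angular":[0,0,0],"claw":0}]'
python3 -m jog '[{"translation":[0,0,-0.01],"angular":[0,0,0],"claw":0},{"translation":[0,0,-0.02],"angular":[0,0,0],"claw":0},{"translation":[0,0,-0.04],"angular":[0,0,0],"claw":0},{"translation":[0,0,-0.04],"angular":[0,0,0],"claw":0},{"translation":[0,0,0],"angular":[0,0,0],"claw":0},{"translation":[0,0,0],"angular":[0,0,0],"claw":0},{"translation":[0,0,0],"angular":[0,0,0],"claw":0},{"translation":[0,0,0],"angular":[0,0,0],"claw":0}]'
python3 -c "
from h import *
import numpy as np
a=np.radians(-5.6);g=.02
goto(.4784+g*np.cos(a),.3182+g*np.sin(a),84.4)
a=arm.get_image('top');b=arm.get_image('scene');cv2.imwrite('pics/t2.png',a);cv2.imwrite('pics/s2.png',b)
cv2.imwrite('pics/ts2.png',np.hstack([cv2.resize(a[130:300,170:330],(440,467)),cv2.resize(b[100:260,220:400],(360,320)).repeat(1,0)[:320]  if 0 else cv2.resize(b[80:270,220:366],(359,467))]))"
```

```text
time: 4.2
tcp_pos: [0.5532, 0.0834, 0.0466]
orientation: [0.607, 0.795, -0.003, 0.002]
wrist_force: [0.0, 0.3, 1.2]
opening: 0.312
time: 5.2
tcp_pos: [0.5501, 0.0834, 0.1581]
orientation: [0.607, 0.795, -0.005, -0.0]
wrist_force: [-0.3, 0.7, -0.9]
opening: 0.313
t 5.2 tcp [0.5501 0.0834 0.1581] z-axis [-0.007 -0.008 -1.   ] phi 105.3 open 0.313 F [-0.3  0.7 -0.9]
  shift [ 0.2382  0.0114 -0.0015] turn z 20.9 q7 1.67
```

View pics/ts2.png

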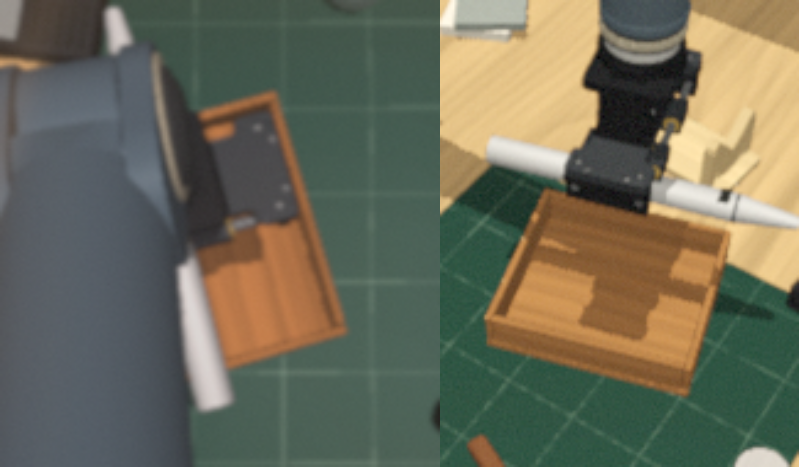

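The pipe is lifted clear and hangs in the jaws across its axis. Its open end is at about (248,277) in the top view and (240,141) in the scene view. I'll check that it's level and where along it the jaws hold it.

Run:
```python
from h import *
for n,f in(("top","pics/t2.png"),("scene","pics/s2.png")):
    print(n,proj(n,[[.410,.0454,.177],[.5501+.165*.9648,.0834+.165*.2627,.177]]).round(1).tolist())
def tri(a,b):
    P=[]; 
    for n,uv in(("top",a),("scene",b)):
        P.append((ray(n,uv,0)[0],ray(n,uv,.3)[0]))
    A=[];B=[]
    for p,q in P:
        d=(q-p)/np.linalg.norm(q-p); M=np.eye(3)-np.outer(d,d); A.append(M);B.append(M@p)
    return np.linalg.lstsq(np.vstack(A),np.hstack(B),rcond=None)[0]
print(tri((248.2,277.3),(239.5,140.6)))
b=cv2.imread("pics/s2.png"); hsv=cv2.cvtColor(b,cv2.COLOR_BGR2HSV)
m=cv2.inRange(hsv,(0,0,110),(179,60,255)); m[:100]=0;m[200:]=0;m[:,:225]=0;m[:,400:]=0
k,l,s,c=cv2.connectedComponentsWithStats(m)
for i in range(1,k):
    if s[i,4]>60: print(s[i],c[i])
```

```text
top [[247.8, 277.1], [210.0, 132.3]]
scene [[240.5, 140.1], [366.3, 169.9]]
[0.40880681 0.04412011 0.175937  ]
[289 100  27   6 111] [302.12612613 102.15315315]
[239 135  35  19 386] [255.07253886 143.57772021]
[306 151  61  22 614] [333.43159609 162.45439739]
[380 171  20  20 245] [390.85714286 180.53469388]
```

```bash
python3 -m jog '[{"translation":[0.03,0.0015,0],"angular":[0,0,0],"claw":0},{"translation":[0.05,0.0024,0],"angular":[0,0,0],"claw":0},{"translation":[0.05,0.0024,0],"angular":[0,0,0],"claw":0},{"translation":[0.05,0.0024,0],"angular":[0,0,0],"claw":0},{"translation":[0.04,0.0024,0],"angular":[0,0,0],"claw":0},{"translation":[0.018,0,0],"angular":[0,0,7],"claw":0},{"translation":[0,0,0],"angular":[0,0,7],"claw":0},{"translation":[0,0,0],"angular":[0,0,6.9],"claw":0}]'
python3 -c "
from h import *
import numpy as np
a=np.radians(-5.6);g=.02
goto(.4784+g*np.cos(a),.3182+g*np.sin(a),84.4)"
```

```text
time: 6.3
tcp_pos: [0.4964, 0.3227, 0.1523]
orientation: [0.745, 0.666, -0.008, 0.0]
wrist_force: [0.5, 0.6, -0.9]
opening: 0.313
t 6.3 tcp [0.4964 0.3227 0.1523] z-axis [-0.012 -0.011 -1.   ] phi 83.6 open 0.313 F [ 0.5  0.6 -0.9]
  shift [-0.0062  0.0026  0.    ] turn z -0.8 q7 0.88
```

```bash
python3 -m jog '[{"translation":[-0.0062,0.0026,0],"angular":[-0.6,0.7,-0.8],"claw":0},{"translation":[0,0,0],"angular":[0,0,0],"claw":0},{"translation":[0,0,0.02],"angular":[0,0,0],"claw":0},{"translation":[0,0,0.02],"angular":[0,0,0],"claw":0},{"translation":[0,0,0.02],"angular":[0,0,0],"claw":0},{"translation":[0,0,0.015],"angular":[0,0,0],"claw":0},{"translation":[0,0,0],"angular":[0,0,0],"claw":0},{"translation":[0,0,0],"angular":[0,0,0],"claw":0}]'
python3 -c "
from h import *
import numpy as np
a=np.radians(-5.6);g=.02
goto(.4784+g*np.cos(a),.3182+g*np.sin(a),84.4)
a=arm.get_image('top');b=arm.get_image('scene');cv2.imwrite('pics/t3.png',a);cv2.imwrite('pics/s3.png',b)
cv2.imwrite('pics/ts3.png',np.hstack([cv2.resize(a[160:310,90:210],(384,480)),cv2.resize(b[70:190,260:364],(416,480),interpolation=2)]))"
```

```text
time: 7.3
tcp_pos: [0.5, 0.3142, 0.0756]
orientation: [0.738, 0.674, 0.001, 0.0]
wrist_force: [-0.0, 0.1, -1.1]
opening: 0.312
t 7.3 tcp [0.5    0.3142 0.0756] z-axis [ 0.002  0.002 -1.   ] phi 84.8 open 0.312 F [-0.   0.1 -1.1]
  shift [ 0.0019 -0.0019 -0.    ] turn z 0.4 q7 0.93
```

View pics/ts3.png

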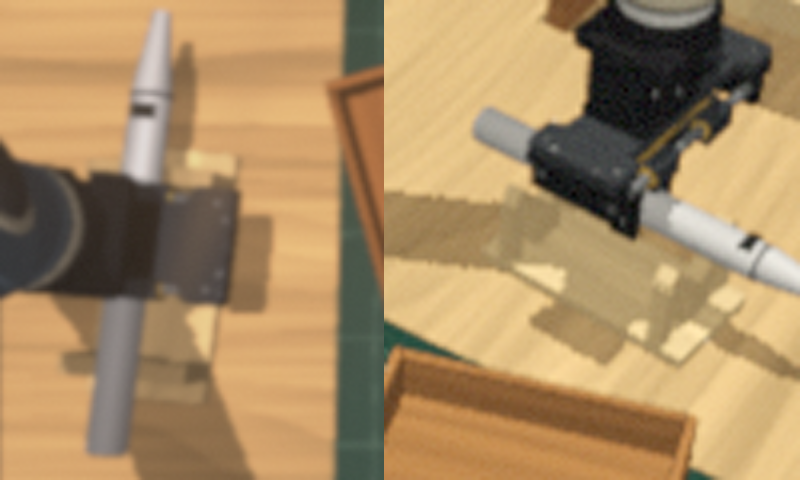

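Run:
```python
from h import *
p=ray("top",[(136.8,214.6),(128.3,273.5),(117.6,212),(156,219),(109,273),(147.6,275)],.08)
print(p.round(4).tolist(),p[:2].mean(0)); d=p[0]-p[1]; print(np.degrees(np.arctan2(d[1],d[0])),np.linalg.norm(d))
```

```text
[[0.5461, 0.3074, 0.08], [0.4132, 0.3214, 0.08], [0.5521, 0.3513, 0.08], [0.536, 0.2633, 0.08], [0.4144, 0.3648, 0.08], [0.4098, 0.278, 0.08]] [0.47967574 0.31439597 0.08      ]
-6.051533402360488 0.1336397271595424
```

```bash
python3 -m jog '[{"translation":[0,0,0.012],"angular":[0,0,0.4],"claw":0},{"translation":[0,0,0.008],"angular":[0,0,0],"claw":0},{"translation":[0,0,0.004],"angular":[0,0,0],"claw":0},{"translation":[0,0,0.003],"angular":[0,0,0],"claw":0},{"translation":[0,0,0.002],"angular":[0,0,0],"claw":0},{"translation":[0,0,0],"angular":[0,0,0],"claw":0},{"translation":[0,0,0],"angular":[0,0,0],"claw":0},{"translation":[0,0,0],"angular":[0,0,0],"claw":0}]'
python3 -c "
from h import *
goto(.4989,.3145,84.4)"
```

```text
time: 8.4
tcp_pos: [0.5018, 0.3183, 0.0482]
orientation: [0.741, 0.672, 0.005, -0.001]
wrist_force: [-0.9, 1.2, 1.0]
opening: 0.312
t 8.4 tcp [0.5018 0.3183 0.0482] z-axis [ 0.007  0.008 -1.   ] phi 84.4 open 0.312 F [-0.9  1.2  1. ]
  shift [-0.004  -0.0026 -0.0001] turn z 0.0 q7 0.93
```

```bash
python3 -m jog '[{"translation":[0,0,0.0005],"angular":[0,0,0],"claw":0.4},{"translation":[0,0,0],"angular":[0,0,0],"claw":0.5},{"translation":[0,0,0],"angular":[0,0,0],"claw":0.6},{"translation":[0,0,0],"angular":[0,0,0],"claw":0.7},{"translation":[0,0,0],"angular":[0,0,0],"claw":0.8},{"translation":[0,0,-0.02],"angular":[0,0,0],"claw":0.8},{"translation":[0,0,-0.05],"angular":[0,0,0],"claw":0.8},{"translation":[0,0,-0.06],"angular":[0,0,0],"claw":0.8}]'
python3 -c "
from h import *
goto(.5706,-.1803,66.5)
a=arm.get_image('top');b=arm.get_image('scene');cv2.imwrite('pics/t4.png',a);cv2.imwrite('pics/s4.png',b)
cv2.imwrite('pics/ts4.png',np.hstack([cv2.resize(a[160:310,90:210],(384,480)),cv2.resize(b[70:190,260:364],(416,480),interpolation=2)]))"
```

```text
time: 9.4
tcp_pos: [0.4979, 0.3141, 0.1748]
orientation: [0.741, 0.672, -0.002, -0.001]
wrist_force: [0.9, 1.1, 0.2]
opening: 0.797
t 9.4 tcp [0.4979 0.3141 0.1748] z-axis [-0.003 -0.001 -1.   ] phi 84.4 open 0.797 F [0.9 1.1 0.2]
  shift [-4.851e-01  1.203e-01  3.000e-04] turn z 17.9 q7 0.91
```

View pics/ts4.png

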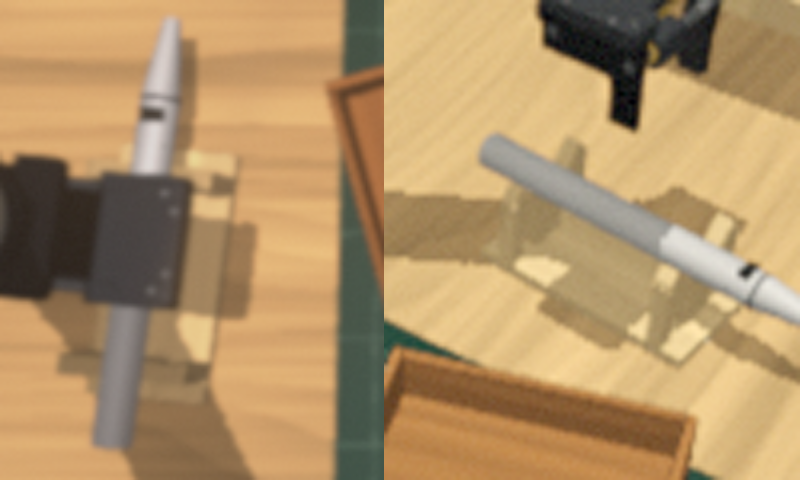

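The pipe is seated in both notches and the gripper is clear of it. On to the knife.

```bash
python3 -m jog '[{"translation":[-0.0544,0.015,0],"angular":[0,0,0],"claw":0.6},{"translation":[-0.0544,0.015,0],"angular":[0,0,0],"claw":0.6},{"translation":[-0.0544,0.015,0],"angular":[0,0,0],"claw":0.6},{"translation":[-0.0544,0.015,0],"angular":[0,0,0],"claw":0.6},{"translation":[-0.0544,0.015,0],"angular":[0,0,0],"claw":0.6},{"translation":[-0.0544,0.015,0],"angular":[0,0,0],"claw":0.6},{"translation":[-0.0544,0.015,0],"angular":[0,0,0],"claw":0.6},{"translation":[-0.0544,0.015,0],"angular":[0,0,0],"claw":0.6}]'
python3 -m jog '[{"translation":[-0.05,0.015,0],"angular":[0,0,0],"claw":0.6},{"translation":[0,0,0],"angular":[0,0,9],"claw":0.6},{"translation":[0,0,0],"angular":[0,0,8.9],"claw":0.6},{"translation":[0,0,0],"angular":[0,0,0],"claw":0.6},{"translation":[0,0,0.03],"angular":[0,0,0],"claw":0.6},{"translation":[0,0,0.03],"angular":[0,0,0],"claw":0.6},{"translation":[0,0,0.03],"angular":[0,0,0],"claw":0.6},{"translation":[0,0,0],"angular":[0,0,0],"claw":0.6}]'
python3 - <<'E'
from h import *
goto(.5844,-.1863,66.5)
a=arm.get_image('top'); cv2.imwrite('pics/t5.png',a)
hsv=cv2.cvtColor(a,cv2.COLOR_BGR2HSV); 
# mat is green; box+rest = not green inside the mat region near box
for s in (90,110,130):
    m=cv2.inRange(hsv,(0,s,60),(22,255,255)); m[:, :180]=0;m[:155]=0;m[285:]=0;m[:,305:]=0
    k,l,st,c=cv2.connectedComponentsWithStats(m); i=1+np.argmax(st[1:,4]); P=np.argwhere(l==i)[:,::-1].astype(np.float32)
    bp=cv2.boxPoints(cv2.minAreaRect(P)); w=ray("top",bp,.05)[:,:2]; d=np.diff(w,axis=0)
    print(s,len(P),bp.round(1).tolist(),w.round(3).tolist(),w.mean(0).round(4),np.linalg.norm(d,axis=1),np.degrees(np.arctan2(d[:,1],d[:,0])))
cv2.imwrite('pics/c5.png',np.hstack([cv2.resize(a[155:285,180:305],(400,416)),cv2.resize(a[150:250,310:405],(395,416),interpolation=2)]))
E
```

```text
time: 10.5
tcp_pos: [0.5842, -0.1331, 0.1769]
orientation: [0.736, 0.677, 0.01, -0.0]
wrist_force: [1.3, 0.6, 0.1]
opening: 0.602
time: 11.5
tcp_pos: [0.5956, -0.1913, 0.0824]
orientation: [0.834, 0.552, 0.009, -0.001]
wrist_force: [0.3, -0.0, 0.2]
opening: 0.599
t 11.5 tcp [ 0.5956 -0.1913  0.0824] z-axis [ 0.015  0.011 -1.   ] phi 67.0 open 0.599 F [ 0.3 -0.   0.2]
  shift [ 0.0002 -0.0123 -0.0001] turn z 0.5 q7 1.66
90 9917 [[180.0, 155.0], [295.0, 155.0], [295.0, 284.0], [180.0, 284.0]] [[0.692, 0.22], [0.692, -0.055], [0.387, -0.054], [0.388, 0.212]] [0.5399 0.0807] [0.27541241 0.30503487 0.26603306] [-90.02320251 179.71884527  89.90058053]
110 9756 [[180.0, 155.0], [295.0, 155.0], [295.0, 284.0], [180.0, 284.0]] [[0.692, 0.22], [0.692, -0.055], [0.387, -0.054], [0.388, 0.212]] [0.5399 0.0807] [0.27541241 0.30503487 0.26603306] [-90.02320251 179.71884527  89.90058053]
130 7582 [[190.10000610351562, 185.39999389648438], [270.29998779296875, 162.1999969482422], [296.1000061035156, 251.10000610351562], [215.8000030517578, 274.3999938964844]] [[0.619, 0.194], [0.675, 0.004], [0.463, -0.057], [0.41, 0.13]] [0.5415 0.0677] [0.19858467 0.2202456  0.19395439] [ -73.55883391 -164.03659752  105.98774275]
```

View pics/c5.png

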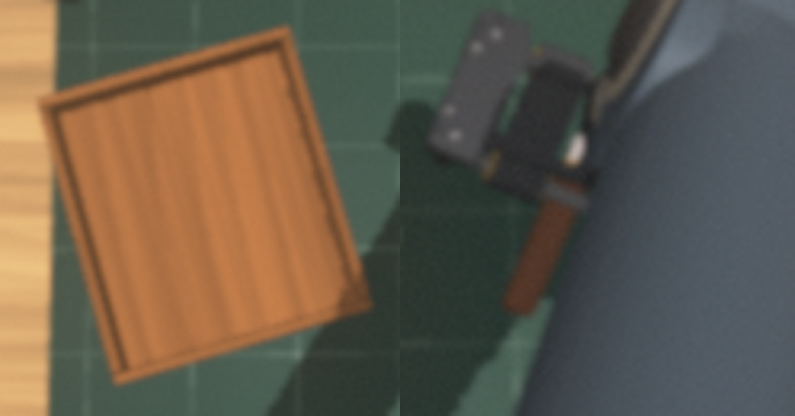

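The box is fully visible: centre (0.5415, 0.0677), x axis at 16°, and it measures 220x197 mm, which matches. The jaws sit over the handle's blade end, so I'll shift them back 12 mm.

```bash
python3 -m jog '[{"translation":[0,-0.0123,0],"angular":[0.55,-0.9,0.5],"claw":0.6},{"translation":[0,0,0.02],"angular":[0,0,0],"claw":0.6},{"translation":[0,0,0.02],"angular":[0,0,0],"claw":0.6},{"translation":[0,0,0.015],"angular":[0,0,0],"claw":0.6},{"translation":[0,0,0.01],"angular":[0,0,0],"claw":0.6},{"translation":[0,0,0.005],"angular":[0,0,0],"claw":0.6},{"translation":[0,0,0],"angular":[0,0,0],"claw":0.6},{"translation":[0,0,0],"angular":[0,0,0],"claw":0.6}]'
python3 -c "
from h import *
goto(.5844,-.1863,66.5)"
```

```text
time: 12.55
tcp_pos: [0.5882, -0.1872, 0.0141]
orientation: [0.836, 0.549, 0.004, 0.004]
wrist_force: [-0.0, 0.7, 0.4]
opening: 0.601
t 12.55 tcp [ 0.5882 -0.1872  0.0141] z-axis [ 0.01  -0.003 -1.   ] phi 66.6 open 0.601 F [-0.   0.7  0.4]
  shift [-0.0007 -0.0039 -0.    ] turn z 0.1 q7 1.67
```

```bash
python3 -m jog '[{"translation":[0,-0.003,0.005],"angular":[0,-0.6,0],"claw":0.6},{"translation":[0,0,0.0035],"angular":[0,0,0],"claw":0.5},{"translation":[0,0,0],"angular":[0,0,0],"claw":0},{"translation":[0,0,0],"angular":[0,0,0],"claw":0},{"translation":[0,0,0],"angular":[0,0,0],"claw":0},{"translation":[0,0,0],"angular":[0,0,0],"claw":0},{"translation":[0,0,0],"angular":[0,0,0],"claw":0},{"translation":[0,0,0],"angular":[0,0,0],"claw":0}]'
python3 -c "
from h import *
goto(.5844,-.1863,66.5)"
python3 -m jog '[{"translation":[0,0,-0.01],"angular":[0,0,0],"claw":0},{"translation":[0,0,-0.03],"angular":[0,0,0],"claw":0},{"translation":[0,0,-0.04],"angular":[0,0,0],"claw":0},{"translation":[0,0,-0.04],"angular":[0,0,0],"claw":0},{"translation":[0,0,0],"angular":[0,0,0],"claw":0},{"translation":[0,0,0],"angular":[0,0,0],"claw":0},{"translation":[0,0,0],"angular":[0,0,0],"claw":0},{"translation":[0,0,0],"angular":[0,0,0],"claw":0}]'
python3 - <<'E'
from h import *
# knife parallel to box x: origin at box (-.025,+.045); grasp 15 mm along
a=np.radians(16); x=np.array([np.cos(a),np.sin(a)]); y=np.array([-x[1],x[0]])
t=np.array([.5415,.0677])+x*(-.03+.015)+y*.045; print(t)
goto(*t,106)
cv2.imwrite('pics/s6.png',arm.get_image('scene'))
E
```

```text
time: 13.55
tcp_pos: [0.5861, -0.186, 0.006]
orientation: [0.836, 0.549, -0.0, 0.008]
wrist_force: [0.1, 0.3, -0.8]
opening: 0.222
t 13.55 tcp [ 0.5861 -0.186   0.006 ] z-axis [ 0.008 -0.013 -1.   ] phi 66.6 open 0.222 F [ 0.1  0.3 -0.8]
  shift [-0.0009 -0.0014 -0.    ] turn z 0.1 q7 1.66
time: 14.55
tcp_pos: [0.5833, -0.1842, 0.1296]
orientation: [0.836, 0.549, -0.002, 0.006]
wrist_force: [0.2, -0.3, -0.1]
opening: 0.224
[0.51467739 0.10682222]
t 14.55 tcp [ 0.5833 -0.1842  0.1296] z-axis [ 0.004 -0.013 -1.   ] phi 66.6 open 0.224 F [ 0.2 -0.3 -0.1]
  shift [ 0.2397 -0.1787 -0.0039] turn z -39.4 q7 1.6
```

```bash
python3 -m jog '[{"translation":[0.03,-0.0224,0],"angular":[0.5,0.6,0],"claw":0},{"translation":[0.048,-0.0357,0],"angular":[0,0,0],"claw":0},{"translation":[0.048,-0.0357,0],"angular":[0,0,0],"claw":0},{"translation":[0.048,-0.0357,0],"angular":[0,0,0],"claw":0},{"translation":[0.045,-0.035,0],"angular":[0,0,0],"claw":0},{"translation":[0.02,-0.015,0],"angular":[0,0,-9.85],"claw":0},{"translation":[0,0,0],"angular":[0,0,-9.85],"claw":0},{"translation":[0,0,0],"angular":[0,0,-9.85],"claw":0}]'
python3 -m jog '[{"translation":[0,0,0],"angular":[0,0,-9.85],"claw":0},{"translation":[0,0,0],"angular":[0,0,0],"claw":0},{"translation":[0,0,0],"angular":[0,0,0],"claw":0},{"translation":[0,0,0],"angular":[0,0,0],"claw":0},{"translation":[0,0,0],"angular":[0,0,0],"claw":0},{"translation":[0,0,0],"angular":[0,0,0],"claw":0},{"translation":[0,0,0],"angular":[0,0,0],"claw":0},{"translation":[0,0,0],"angular":[0,0,0],"claw":0}]'
python3 - <<'E'
from h import *
goto(.5147,.1068,106)
b=arm.get_image('scene');a=arm.get_image('top')
cv2.imwrite('pics/ts7.png',np.hstack([cv2.resize(a[140:290,180:310],(390,450)),cv2.resize(b[120:270,220:350],(390,450),interpolation=2)]))
E
```

```text
time: 15.6
tcp_pos: [0.5103, 0.1153, 0.1243]
orientation: [0.662, 0.749, -0.003, -0.001]
wrist_force: [0.3, 0.6, -1.0]
opening: 0.228
time: 16.6
tcp_pos: [0.5096, 0.115, 0.1228]
orientation: [0.596, 0.803, -0.004, -0.002]
wrist_force: [0.2, 0.8, -0.8]
opening: 0.227
t 16.6 tcp [0.5096 0.115  0.1228] z-axis [-0.009 -0.004 -1.   ] phi 106.8 open 0.227 F [ 0.2  0.8 -0.8]
  shift [-0.0094  0.0025 -0.    ] turn z 0.8 q7 1.65
```

View pics/ts7.png

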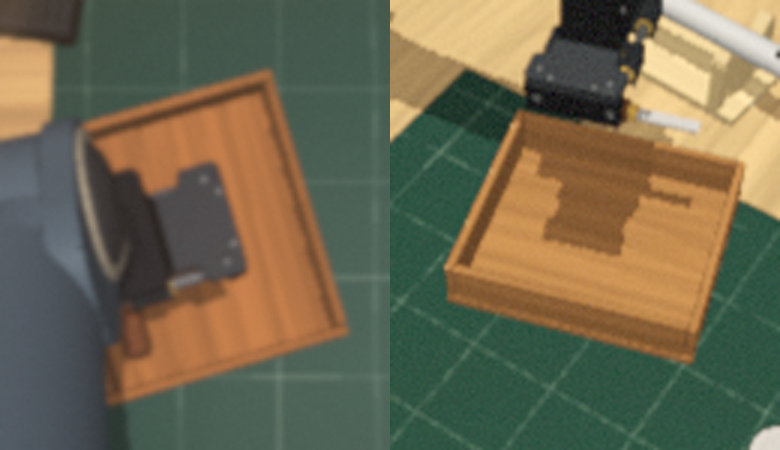

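```bash
python3 -m jog '[{"translation":[-0.0094,0.0025,0],"angular":[-0.55,0,0.8],"claw":0},{"translation":[0,0,0.025],"angular":[0,0,0],"claw":0},{"translation":[0,0,0.025],"angular":[0,0,0],"claw":0},{"translation":[0,0,0.02],"angular":[0,0,0],"claw":0},{"translation":[0,0,0.015],"angular":[0,0,0],"claw":0},{"translation":[0,0,0.01],"angular":[0,0,0],"claw":0},{"translation":[0,0,0],"angular":[0,0,0],"claw":0},{"translation":[0,0,0],"angular":[0,0,0],"claw":0}]'
python3 -c "
from h import *
goto(.5147,.1068,106)"
```

```text
time: 17.7
tcp_pos: [0.519, 0.1031, 0.0266]
orientation: [0.604, 0.797, 0.002, 0.004]
wrist_force: [0.9, 0.2, -1.1]
opening: 0.223
t 17.7 tcp [0.519  0.1031 0.0266] z-axis [ 0.008 -0.001 -1.   ] phi 105.7 open 0.223 F [ 0.9  0.2 -1.1]
  shift [ 0.0047 -0.0032 -0.    ] turn z -0.3 q7 1.7
```

Now I'll lower the last 12 mm, release, and rise.

```bash
python3 -m jog '[{"translation":[0.004,-0.002,0.005],"angular":[0,-0.4,0],"claw":0},{"translation":[0,0,0.004],"angular":[0,0,0],"claw":0},{"translation":[0,0,0.002],"angular":[0,0,0],"claw":0},{"translation":[0,0,0.001],"angular":[0,0,0],"claw":0},{"translation":[0,0,0],"angular":[0,0,0],"claw":0},{"translation":[0,0,0],"angular":[0,0,0],"claw":0.3},{"translation":[0,0,0],"angular":[0,0,0],"claw":0.4},{"translation":[0,0,0],"angular":[0,0,0],"claw":0.45}]'
python3 -m jog '[{"translation":[0,0,-0.02],"angular":[0,0,0],"claw":0.45},{"translation":[0,0,-0.04],"angular":[0,0,0],"claw":0.45},{"translation":[0,0,-0.05],"angular":[0,0,0],"claw":0.5},{"translation":[0,0,-0.02],"angular":[0,0,0],"claw":0.5},{"translation":[0,0,0],"angular":[0,0,0],"claw":0.5},{"translation":[0,0,0],"angular":[0,0,9],"claw":0.5},{"translation":[0,0,0],"angular":[0,0,9],"claw":0.5},{"translation":[0,0,0],"angular":[0,0,0],"claw":0.5}]'
python3 -c "
from h import *
goto(.575,-.3488,90.8)"
```

```text
time: 18.7
tcp_pos: [0.5172, 0.1071, 0.0154]
orientation: [0.604, 0.797, 0.001, 0.008]
wrist_force: [-0.0, -0.3, -0.2]
opening: 0.415
time: 19.7
tcp_pos: [0.5134, 0.1073, 0.1458]
orientation: [0.724, 0.69, -0.0, 0.006]
wrist_force: [0.6, 0.4, 0.0]
opening: 0.502
t 19.7 tcp [0.5134 0.1073 0.1458] z-axis [ 0.008 -0.009 -1.   ] phi 87.2 open 0.502 F [0.6 0.4 0. ]
  shift [-0.4526  0.0837  0.0046] turn z -3.6 q7 1.34
```

```bash
python3 -m jog '[{"translation":[-0.05,0.0086,0],"angular":[0,0,0],"claw":0.5},{"translation":[-0.058,0.01,0],"angular":[0,0,0],"claw":0.5},{"translation":[-0.058,0.01,0],"angular":[0,0,0],"claw":0.5},{"translation":[-0.058,0.01,0],"angular":[0,0,0],"claw":0.5},{"translation":[-0.058,0.01,0],"angular":[0,0,0],"claw":0.5},{"translation":[-0.058,0.01,0],"angular":[0,0,0],"claw":0.5},{"translation":[-0.058,0.01,0],"angular":[0,0,0],"claw":0.5},{"translation":[-0.04,0.008,0],"angular":[0,0,-3.6],"claw":0.5}]'
python3 - <<'E'
from h import *
a=arm.get_image('top'); 
goto(.569,-.3488,90.8)
cv2.imwrite('pics/t8.png',np.hstack([cv2.resize(a[150:290,180:305],(400,448)),cv2.resize(a[140:265,330:440],(394,448),interpolation=2)]))
E
```

```text
time: 20.7
tcp_pos: [0.5755, -0.3396, 0.141]
orientation: [0.688, 0.726, -0.003, 0.001]
wrist_force: [0.7, 0.1, -0.3]
opening: 0.499
t 20.75 tcp [ 0.5749 -0.3463  0.1412] z-axis [-0.001 -0.012 -1.   ] phi 92.8 open 0.496 F [ 1.2 -5.1  0.8]
  shift [-0.0022 -0.006   0.    ] turn z 2.0 q7 2.28
```

View pics/t8.png

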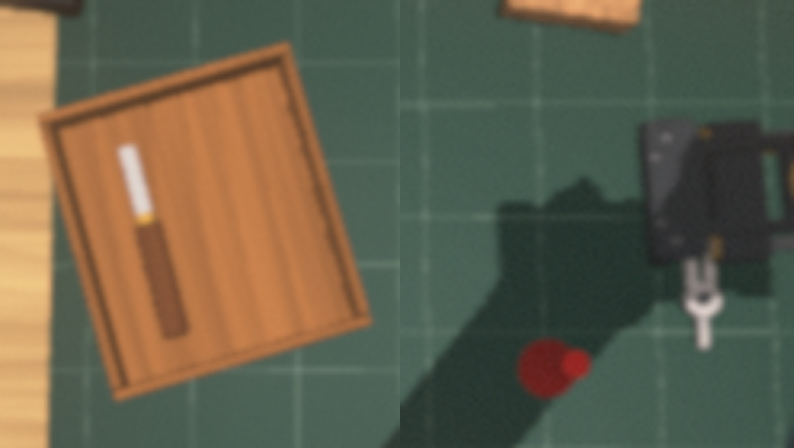

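The knife lies inside the box, parallel to its long side, and the gripper is over the dividers' legs.

```bash
python3 -m jog '[{"translation":[-0.0022,-0.006,0],"angular":[0,0.7,2],"claw":0.5},{"translation":[0,0,0.04],"angular":[0,0,0],"claw":0.5},{"translation":[0,0,0.04],"angular":[0,0,0],"claw":0.5},{"translation":[0,0,0.02],"angular":[0,0,0],"claw":0.5},{"translation":[0,0,0.015],"angular":[0,0,0],"claw":0.5},{"translation":[0,0,0.005],"angular":[0,0,0],"claw":0.5},{"translation":[0,0,0],"angular":[0,0,0],"claw":0.5},{"translation":[0,0,0],"angular":[0,0,0],"claw":0.5}]'
python3 -c "
from h import *
goto(.569,-.3488,90.8)"
```

```text
time: 21.75
tcp_pos: [0.5682, -0.3471, 0.0176]
orientation: [0.701, 0.713, 0.001, -0.001]
wrist_force: [0.1, -0.1, 0.8]
opening: 0.499
t 21.75 tcp [ 0.5682 -0.3471  0.0176] z-axis [-0.001  0.003 -1.   ] phi 91.0 open 0.499 F [ 0.1 -0.1  0.8]
  shift [-0.0017  0.0007 -0.    ] turn z 0.2 q7 2.32
```

```bash
python3 -m jog '[{"translation":[-0.0015,0,0.007],"angular":[0,0,0],"claw":0.5},{"translation":[0,0,0.005],"angular":[0,0,0],"claw":0.5},{"translation":[0,0,0],"angular":[0,0,0],"claw":0},{"translation":[0,0,0],"angular":[0,0,0],"claw":0},{"translation":[0,0,0],"angular":[0,0,0],"claw":0},{"translation":[0,0,0],"angular":[0,0,0],"claw":0},{"translation":[0,0,0],"angular":[0,0,0],"claw":0},{"translation":[0,0,0],"angular":[0,0,0],"claw":0}]'
python3 -m jog '[{"translation":[0,0,-0.01],"angular":[0,0,0],"claw":0},{"translation":[0,0,-0.03],"angular":[0,0,0],"claw":0},{"translation":[0,0,-0.05],"angular":[0,0,0],"claw":0},{"translation":[0,0,-0.05],"angular":[0,0,0],"claw":0},{"translation":[0,0,0],"angular":[0,0,0],"claw":0},{"translation":[0,0,0],"angular":[0,0,0],"claw":0},{"translation":[0,0,0],"angular":[0,0,0],"claw":0},{"translation":[0,0,0],"angular":[0,0,0],"claw":0}]'
python3 - <<'E'
from h import *
a=np.radians(16); x=np.array([np.cos(a),np.sin(a)]); y=np.array([-x[1],x[0]])
t=np.array([.5415,.0677])+x*(-.008+.003)+y*-.045; print(t)
goto(*t,106)
b=arm.get_image('scene'); cv2.imwrite('pics/s9.png',b)
E
```

```text
time: 22.75
tcp_pos: [0.5691, -0.3492, 0.0063]
orientation: [0.701, 0.713, 0.001, -0.0]
wrist_force: [-0.2, 0.1, -1.0]
opening: 0.234
time: 23.75
tcp_pos: [0.5671, -0.3486, 0.1499]
orientation: [0.701, 0.713, 0.001, -0.002]
wrist_force: [-0.2, -0.4, -1.9]
opening: 0.239
[0.54909737 0.02306504]
t 23.75 tcp [ 0.5671 -0.3486  0.1499] z-axis [-0.002  0.004 -1.   ] phi 90.9 open 0.239 F [-0.2 -0.4 -1.9]
  shift [ 0.3719 -0.012   0.0017] turn z -15.1 q7 2.27
```

```bash
python3 -m jog '[{"translation":[0.04,-0.0013,0],"angular":[0,0,0],"claw":0},{"translation":[0.056,-0.002,0],"angular":[0,0,0],"claw":0},{"translation":[0.056,-0.002,0],"angular":[0,0,0],"claw":0},{"translation":[0.056,-0.002,0],"angular":[0,0,0],"claw":0},{"translation":[0.056,-0.002,0],"angular":[0,0,0],"claw":0},{"translation":[0.056,-0.002,0],"angular":[0,0,0],"claw":0},{"translation":[0.04,-0.001,0],"angular":[0,0,0],"claw":0},{"translation":[0.006,0,0],"angular":[0,0,-8],"claw":0}]'
python3 -m jog '[{"translation":[0,0,0],"angular":[0,0,-7],"claw":0},{"translation":[0,0,0],"angular":[0,0,0],"claw":0},{"translation":[0,0,0],"angular":[0,0,0],"claw":0},{"translation":[0,0,0],"angular":[0,0,0],"claw":0},{"translation":[0,0,0],"angular":[0,0,0],"claw":0},{"translation":[0,0,0],"angular":[0,0,0],"claw":0},{"translation":[0,0,0],"angular":[0,0,0],"claw":0},{"translation":[0,0,0],"angular":[0,0,0],"claw":0}]'
python3 - <<'E'
from h import *
goto(.5491,.0231,106)
b=arm.get_image('scene');a=arm.get_image('top')
cv2.imwrite('pics/ts10.png',np.hstack([cv2.resize(a[140:290,180:310],(390,450)),cv2.resize(b[120:270,220:350],(390,450),interpolation=2)]))
E
```

```text
time: 24.8
tcp_pos: [0.5465, 0.0275, 0.1452]
orientation: [0.649, 0.76, -0.003, -0.005]
wrist_force: [0.1, -1.0, -0.6]
opening: 0.233
time: 25.8
tcp_pos: [0.5456, 0.0278, 0.1435]
orientation: [0.602, 0.799, -0.004, -0.006]
wrist_force: [-0.1, 0.4, -1.4]
opening: 0.239
t 25.8 tcp [0.5456 0.0278 0.1435] z-axis [-0.014  0.002 -1.   ] phi 106.0 open 0.239 F [-0.1  0.4 -1.4]
  shift [-0.0055  0.0021 -0.0001] turn z -0.0 q7 1.84
```

View pics/ts10.png

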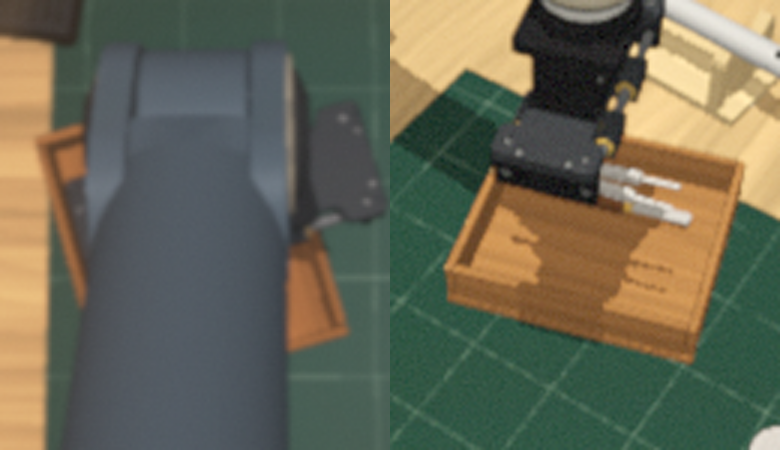

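The dividers are held level, parallel to the box, with clear floor beneath.

```bash
python3 -m jog '[{"translation":[-0.0055,0.0021,0],"angular":[-0.7,-0.3,0],"claw":0},{"translation":[0,0,0.03],"angular":[0,0,0],"claw":0},{"translation":[0,0,0.03],"angular":[0,0,0],"claw":0},{"translation":[0,0,0.025],"angular":[0,0,0],"claw":0},{"translation":[0,0,0.02],"angular":[0,0,0],"claw":0},{"translation":[0,0,0.01],"angular":[0,0,0],"claw":0},{"translation":[0,0,0],"angular":[0,0,0],"claw":0},{"translation":[0,0,0],"angular":[0,0,0],"claw":0}]'
python3 -c "
from h import *
goto(.5491,.0231,106)"
```

```text
time: 26.9
tcp_pos: [0.553, 0.021, 0.0273]
orientation: [0.602, 0.798, 0.002, 0.003]
wrist_force: [0.7, 0.5, -0.6]
opening: 0.238
t 26.9 tcp [0.553  0.021  0.0273] z-axis [ 0.008 -0.001 -1.   ] phi 105.9 open 0.238 F [ 0.7  0.5 -0.6]
  shift [ 0.0031 -0.0032 -0.    ] turn z -0.1 q7 1.9
```

```bash
python3 -m jog '[{"translation":[0.003,-0.002,0.005],"angular":[0,-0.4,0],"claw":0},{"translation":[0,0,0.004],"angular":[0,0,0],"claw":0},{"translation":[0,0,0.002],"angular":[0,0,0],"claw":0},{"translation":[0,0,0.0015],"angular":[0,0,0],"claw":0},{"translation":[0,0,0],"angular":[0,0,0],"claw":0},{"translation":[0,0,0],"angular":[0,0,0],"claw":0.3},{"translation":[0,0,0],"angular":[0,0,0],"claw":0.4},{"translation":[0,0,0],"angular":[0,0,0],"claw":0.45}]'
python3 -m jog '[{"translation":[0,0,-0.02],"angular":[0,0,0],"claw":0.45},{"translation":[0,0,-0.05],"angular":[0,0,0],"claw":0.45},{"translation":[0,0,-0.06],"angular":[0,0,0],"claw":0.5},{"translation":[0,0,-0.03],"angular":[0,0,0],"claw":0.5},{"translation":[0,0,0],"angular":[0,0,10.5],"claw":0.5},{"translation":[0,0,0],"angular":[0,0,10.5],"claw":0.5},{"translation":[0,0,0],"angular":[0,0,10.5],"claw":0.5},{"translation":[0,0,0],"angular":[0,0,10.5],"claw":0.5}]'
python3 -m jog '[{"translation":[0,0,0],"angular":[0,0,10.5],"claw":0.5},{"translation":[0,0,0],"angular":[0,0,8],"claw":0.5},{"translation":[0,0,0],"angular":[0,0,0],"claw":0.5},{"translation":[0,0,0],"angular":[0,0,0],"claw":0.5},{"translation":[0,0,0],"angular":[0,0,0],"claw":0.5},{"translation":[0,0,0],"angular":[0,0,0],"claw":0.5},{"translation":[0,0,0],"angular":[0,0,0],"claw":0.5},{"translation":[0,0,0],"angular":[0,0,0],"claw":0.5}]'
python3 -c "
from h import *
goto(.398,-.2388,45)"
```

```text
time: 27.9
tcp_pos: [0.5519, 0.0236, 0.016]
orientation: [0.602, 0.798, 0.002, 0.008]
wrist_force: [-0.2, -0.7, -0.1]
opening: 0.416
time: 28.9
tcp_pos: [0.55, 0.0246, 0.1828]
orientation: [0.853, 0.521, 0.006, 0.007]
wrist_force: [0.3, 0.4, -0.2]
opening: 0.502
time: 29.9
tcp_pos: [0.5495, 0.0245, 0.1831]
orientation: [0.927, 0.376, 0.007, 0.006]
wrist_force: [-0.3, 0.8, 0.1]
opening: 0.504
t 29.9 tcp [0.5495 0.0245 0.1831] z-axis [ 0.017 -0.005 -1.   ] phi 44.2 open 0.504 F [-0.3  0.8  0.1]
  shift [-0.2921  0.0833 -0.0013] turn z -0.8 q7 0.83
```

```bash
python3 -m jog '[{"translation":[-0.035,0.01,0],"angular":[0.9,-0.5,-0.8],"claw":0.5},{"translation":[-0.05,0.0143,0],"angular":[0,0,0],"claw":0.5},{"translation":[-0.05,0.0143,0],"angular":[0,0,0],"claw":0.5},{"translation":[-0.05,0.0143,0],"angular":[0,0,0],"claw":0.5},{"translation":[-0.05,0.0143,0],"angular":[0,0,0],"claw":0.5},{"translation":[-0.04,0.011,0],"angular":[0,0,0],"claw":0.5},{"translation":[-0.015,0.004,0],"angular":[0,0,0],"claw":0.5},{"translation":[0,0,0],"angular":[0,0,0],"claw":0.5}]'
python3 - <<'E'
from h import *
goto(.398,-.2388,45)
b=arm.get_image('scene');a=arm.get_image('top'); cv2.imwrite('pics/t11.png',a); cv2.imwrite('pics/s11.png',b)
hsv=cv2.cvtColor(b,cv2.COLOR_BGR2HSV); print("expect cone base/top scene",proj("scene",[[.398,-.2388,0],[.398,-.2388,.085]]).round(1).tolist())
m=cv2.inRange(hsv,(14,100,60),(30,255,255)); m[:225]=0;m[280:]=0;m[:,:155]=0;m[:,190:]=0
ys,xs=np.nonzero(m); print(len(xs),xs.min(),xs.max(),ys.min(),ys.max()); t=ys<ys.min()+5; print("top",xs[t].mean())
E
```

```text
time: 30.9
tcp_pos: [0.3998, -0.2464, 0.1837]
orientation: [0.923, 0.384, 0.002, 0.001]
wrist_force: [0.6, -0.6, 0.2]
opening: 0.501
t 30.9 tcp [ 0.3998 -0.2464  0.1837] z-axis [ 0.004 -0.001 -1.   ] phi 45.1 open 0.501 F [ 0.6 -0.6  0.2]
  shift [ 0.0042 -0.0066 -0.    ] turn z 0.1 q7 1.42
expect cone base/top scene [[172.6, 258.2], [164.3, 239.8]]
378 155 182 225 265
top 156.42857142857142
```

```bash
python3 -m jog '[{"translation":[0.0042,-0.0066,0],"angular":[0,0,0],"claw":0.55},{"translation":[0,0,0],"angular":[0,0,0],"claw":0.55},{"translation":[0,0,0.04],"angular":[0,0,0],"claw":0.55},{"translation":[0,0,0.03],"angular":[0,0,0],"claw":0.55},{"translation":[0,0,0.015],"angular":[0,0,0],"claw":0.55},{"translation":[0,0,0],"angular":[0,0,0],"claw":0.55},{"translation":[0,0,0],"angular":[0,0,0],"claw":0.55},{"translation":[0,0,0],"angular":[0,0,0],"claw":0.55}]'
python3 - <<'E'
from h import *
goto(.398,-.2388,45)
b=arm.get_image('scene');a=arm.get_image('top')
cv2.imwrite('pics/ts12.png',np.hstack([cv2.resize(a[215:340,325:425],(360,450)),cv2.resize(b[190:300,115:225],(440,450),interpolation=2)]))
E
```

```text
time: 32.0
tcp_pos: [0.405, -0.2328, 0.0987]
orientation: [0.921, 0.39, 0.005, 0.002]
wrist_force: [-0.1, -0.8, -0.6]
opening: 0.548
t 32.0 tcp [ 0.405  -0.2328  0.0987] z-axis [ 0.011 -0.001 -1.   ] phi 46.0 open 0.548 F [-0.1 -0.8 -0.6]
  shift [-0.0091 -0.0009 -0.0001] turn z 1.0 q7 1.53
```

View pics/ts12.png

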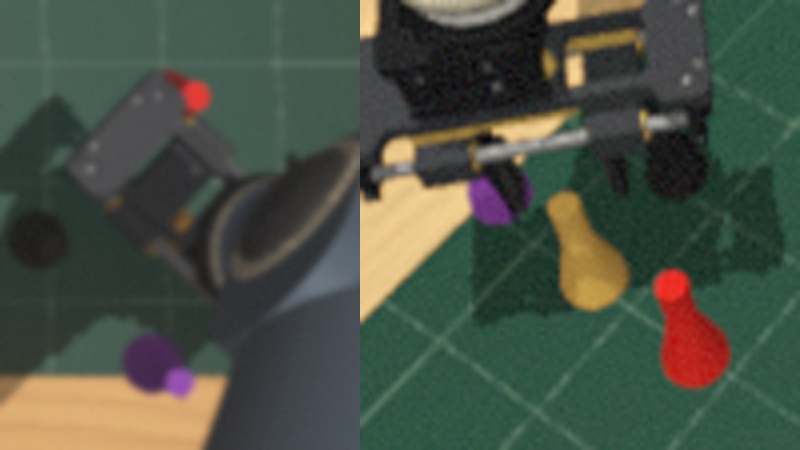

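The brass cone stands between the open fingers. The black, red and purple look-alikes are clear of the fingers.

```bash
python3 -m jog '[{"translation":[-0.0091,-0.0009,0],"angular":[0.5,-0.4,1],"claw":0.55},{"translation":[0,0,0],"angular":[0,0,0],"claw":0.55},{"translation":[0,0,0.02],"angular":[0,0,0],"claw":0.55},{"translation":[0,0,0.015],"angular":[0,0,0],"claw":0.55},{"translation":[0,0,0.008],"angular":[0,0,0],"claw":0.55},{"translation":[0,0,0],"angular":[0,0,0],"claw":0.55},{"translation":[0,0,0],"angular":[0,0,0],"claw":0.55},{"translation":[0,0,0],"angular":[0,0,0],"claw":0.55}]'
python3 -c "
from h import *
goto(.398,-.2388,45)"
```

```text
time: 33.1
tcp_pos: [0.3987, -0.2404, 0.0556]
orientation: [0.924, 0.381, 0.001, 0.001]
wrist_force: [-0.3, -0.4, 0.2]
opening: 0.55
t 33.1 tcp [ 0.3987 -0.2404  0.0556] z-axis [ 0.003 -0.001 -1.   ] phi 44.8 open 0.55 F [-0.3 -0.4  0.2]
  shift [ 0.0006 -0.0016 -0.    ] turn z -0.2 q7 1.6
```

```bash
python3 -m jog '[{"translation":[0.0006,-0.0016,0.005],"angular":[0,0,0],"claw":0.5},{"translation":[0,0,0.001],"angular":[0,0,0],"claw":0},{"translation":[0,0,0],"angular":[0,0,0],"claw":0},{"translation":[0,0,0],"angular":[0,0,0],"claw":0},{"translation":[0,0,0],"angular":[0,0,0],"claw":0},{"translation":[0,0,0],"angular":[0,0,0],"claw":0},{"translation":[0,0,0],"angular":[0,0,0],"claw":0},{"translation":[0,0,0],"angular":[0,0,0],"claw":0}]'
python3 -c "
from h import *
goto(.398,-.2388,45)"
python3 -m jog '[{"translation":[0,0,-0.01],"angular":[0,0,0],"claw":0},{"translation":[0,0,-0.03],"angular":[0,0,0],"claw":0},{"translation":[0,0,-0.05],"angular":[0,0,0],"claw":0},{"translation":[0,0,-0.05],"angular":[0,0,0],"claw":0},{"translation":[0,0,0],"angular":[0,0,0],"claw":0},{"translation":[0,0,0],"angular":[0,0,0],"claw":0},{"translation":[0,0,0],"angular":[0,0,0],"claw":0},{"translation":[0,0,0],"angular":[0,0,0],"claw":0}]'
python3 -c "
from h import *
goto(.5415,.0677,45)"
```

```text
time: 34.1
tcp_pos: [0.3985, -0.2385, 0.0497]
orientation: [0.924, 0.381, 0.002, 0.001]
wrist_force: [1.1, 0.3, -0.1]
opening: 0.191
t 34.1 tcp [ 0.3985 -0.2385  0.0497] z-axis [ 0.004 -0.001 -1.   ] phi 44.9 open 0.191 F [ 1.1  0.3 -0.1]
  shift [-0.0006 -0.0002 -0.    ] turn z -0.1 q7 1.61
time: 35.1
tcp_pos: [0.3928, -0.2367, 0.1908]
orientation: [0.925, 0.38, -0.003, -0.003]
wrist_force: [-0.1, -0.1, -2.9]
opening: 0.192
t 35.1 tcp [ 0.3928 -0.2367  0.1908] z-axis [-0.008  0.003 -1.   ] phi 44.7 open 0.192 F [-0.1 -0.1 -2.9]
  shift [ 3.199e-01 -1.117e-01 -2.000e-04] turn z -0.3 q7 1.38
```

```bash
python3 -m jog '[{"translation":[0.035,-0.0122,0],"angular":[-0.4,0.2,0],"claw":0},{"translation":[0.05,-0.0175,0],"angular":[0,0,0],"claw":0},{"translation":[0.055,-0.0192,0],"angular":[0,0,0],"claw":0},{"translation":[0.055,-0.0192,0],"angular":[0,0,0],"claw":0},{"translation":[0.05,-0.0175,0],"angular":[0,0,0],"claw":0},{"translation":[0.04,-0.014,0],"angular":[0,0,0],"claw":0},{"translation":[0.025,-0.0087,0],"angular":[0,0,0],"claw":0},{"translation":[0.008,-0.0025,0],"angular":[0,0,0],"claw":0}]'
python3 -m jog '[{"translation":[0,0,0],"angular":[0,0,0],"claw":0},{"translation":[0,0,0],"angular":[0,0,0],"claw":0},{"translation":[0,0,0.02],"angular":[0,0,0],"claw":0},{"translation":[0,0,0.02],"angular":[0,0,0],"claw":0},{"translation":[0,0,0.01],"angular":[0,0,0],"claw":0},{"translation":[0,0,0],"angular":[0,0,0],"claw":0},{"translation":[0,0,0],"angular":[0,0,0],"claw":0},{"translation":[0,0,0],"angular":[0,0,0],"claw":0}]'
python3 - <<'E'
from h import *
goto(.5415,.0677,45)
b=arm.get_image('scene');a=arm.get_image('top')
cv2.imwrite('pics/ts13.png',np.hstack([cv2.resize(a[140:290,180:310],(390,450)),cv2.resize(b[120:270,220:350],(390,450),interpolation=2)]))
E
```

```text
time: 36.1
tcp_pos: [0.5427, 0.0715, 0.1823]
orientation: [0.926, 0.377, -0.007, -0.0]
wrist_force: [-0.2, -0.6, -2.9]
opening: 0.192
time: 37.1
tcp_pos: [0.5411, 0.0613, 0.1335]
orientation: [0.929, 0.37, -0.007, 0.001]
wrist_force: [-0.6, 0.1, -2.6]
opening: 0.193
t 37.1 tcp [0.5411 0.0613 0.1335] z-axis [-0.012 -0.006 -1.   ] phi 43.5 open 0.193 F [-0.6  0.1 -2.6]
  shift [ 0.0047 -0.0044 -0.    ] turn z -1.5 q7 0.78
```

View pics/ts13.png

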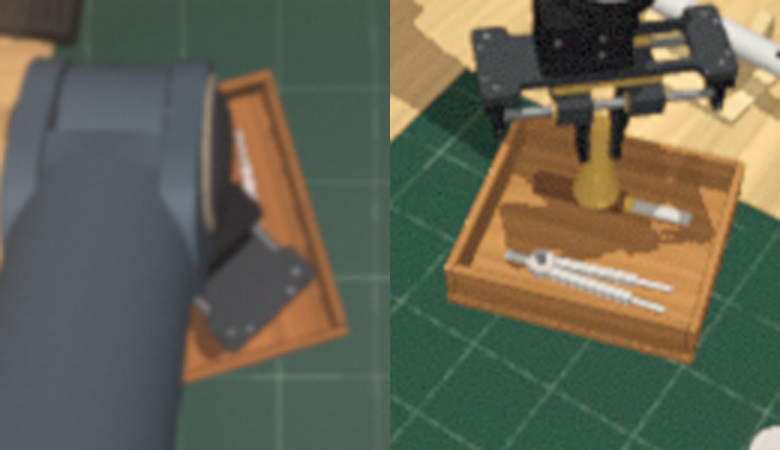

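The knife and dividers lie in the box with clear floor between them, and the cone hangs upright above it. I'll lower it in.

```bash
python3 -m jog '[{"translation":[0.0047,-0.0044,0],"angular":[-0.2,0.7,0],"claw":0},{"translation":[0,0,0],"angular":[0,0,0],"claw":0},{"translation":[0,0,0.02],"angular":[0,0,0],"claw":0},{"translation":[0,0,0.02],"angular":[0,0,0],"claw":0},{"translation":[0,0,0.015],"angular":[0,0,0],"claw":0},{"translation":[0,0,0.008],"angular":[0,0,0],"claw":0},{"translation":[0,0,0],"angular":[0,0,0],"claw":0},{"translation":[0,0,0],"angular":[0,0,0],"claw":0}]'
python3 -c "
from h import *
goto(.5415,.0677,45)"
```

```text
time: 38.2
tcp_pos: [0.5434, 0.0698, 0.0701]
orientation: [0.928, 0.371, 0.002, 0.0]
wrist_force: [0.4, 0.2, -3.0]
opening: 0.193
t 38.2 tcp [0.5434 0.0698 0.0701] z-axis [ 0.004  0.002 -1.   ] phi 43.6 open 0.193 F [ 0.4  0.2 -3. ]
  shift [-0.0028  0.0002 -0.    ] turn z -1.4 q7 0.83
```

```bash
python3 -m jog '[{"translation":[0,0,0.005],"angular":[0,0,0],"claw":0},{"translation":[0,0,0.003],"angular":[0,0,0],"claw":0},{"translation":[0,0,0.002],"angular":[0,0,0],"claw":0},{"translation":[0,0,0.002],"angular":[0,0,0],"claw":0},{"translation":[0,0,0.001],"angular":[0,0,0],"claw":0},{"translation":[0,0,0],"angular":[0,0,0],"claw":0},{"translation":[0,0,0],"angular":[0,0,0],"claw":0},{"translation":[0,0,0],"angular":[0,0,0],"claw":0}]'
python3 -c "
from h import *
goto(.5415,.0677,45)"
```

```text
time: 39.2
tcp_pos: [0.5445, 0.07, 0.0578]
orientation: [0.928, 0.371, 0.004, 0.0]
wrist_force: [-0.6, 0.2, -2.1]
opening: 0.192
t 39.2 tcp [0.5445 0.07   0.0578] z-axis [ 0.007  0.003 -1.   ] phi 43.6 open 0.192 F [-0.6  0.2 -2.1]
  shift [-0.0037 -0.0004 -0.    ] turn z -1.4 q7 0.84
```

Base is just touching the floor (weight −2.9 → −2.1 N). I'll go 0.7 mm lower, release and retreat upward.

```bash
python3 -m jog '[{"translation":[0,0,0.0008],"angular":[0,0,0],"claw":0},{"translation":[0,0,0],"angular":[0,0,0],"claw":0.25},{"translation":[0,0,0],"angular":[0,0,0],"claw":0.35},{"translation":[0,0,0],"angular":[0,0,0],"claw":0.5},{"translation":[0,0,0],"angular":[0,0,0],"claw":0.6},{"translation":[0,0,0],"angular":[0,0,0],"claw":0.6},{"translation":[0,0,-0.02],"angular":[0,0,0],"claw":0.6},{"translation":[0,0,-0.04],"angular":[0,0,0],"claw":0.6}]'
python3 -m jog '[{"translation":[0,0,-0.05],"angular":[0,0,0],"claw":0.6},{"translation":[-0.04,0,-0.03],"angular":[0,0,0],"claw":0.6},{"translation":[-0.06,0,0],"angular":[0,0,0],"claw":0.6},{"translation":[-0.06,0,0],"angular":[0,0,0],"claw":0.6},{"translation":[-0.04,0.03,0],"angular":[0,0,0],"claw":0.6},{"translation":[0,0.04,0],"angular":[0,0,0],"claw":0.6},{"translation":[0,0,0],"angular":[0,0,0],"claw":0.6},{"translation":[0,0,0],"angular":[0,0,0],"claw":0.6}]'
python3 - <<'E'
from h import *
goto(.5415,.0677,45)
b=arm.get_image('scene');a=arm.get_image('top')
cv2.imwrite('pics/ts14.png',np.hstack([cv2.resize(a[130:300,100:310],(445,360)),cv2.resize(b[80:250,200:368],(355,360),interpolation=2)]))
print(ray("top",(0,0),0)[0])
E
```

```text
time: 40.2
tcp_pos: [0.5432, 0.0697, 0.1165]
orientation: [0.928, 0.371, 0.002, 0.0]
wrist_force: [0.1, 0.7, 1.0]
opening: 0.597
time: 41.2
tcp_pos: [0.4452, -0.1232, 0.2017]
orientation: [0.928, 0.372, 0.008, 0.0]
wrist_force: [1.4, 0.8, 0.0]
opening: 0.598
t 41.2 tcp [ 0.4452 -0.1232  0.2017] z-axis [ 0.014  0.005 -1.   ] phi 43.7 open 0.598 F [1.4 0.8 0. ]
  shift [ 0.2015 -0.0716  0.0024] turn z -1.3 q7 1.08
[1.12045723 0.71526055 0.        ]
```

View pics/ts14.png

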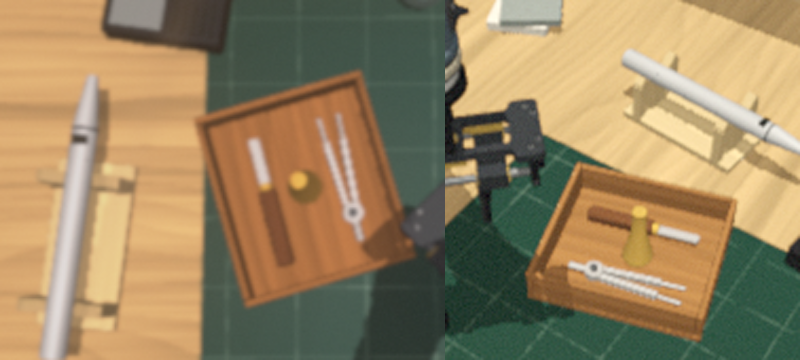

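Everything is in place: the knife, cone and dividers are in the box, and the pipe is in both notches. I'll check the pipe position with numbers, then hand in.

Run:
```python
from h import *
a=arm.get_image('top'); hsv=cv2.cvtColor(a,cv2.COLOR_BGR2HSV)
m=cv2.inRange(hsv,(0,0,90),(179,50,255)); m[:155]=0;m[320:]=0;m[:,:105]=0;m[:,175:]=0
m=cv2.morphologyEx(m,cv2.MORPH_CLOSE,np.ones((5,5)))
k,l,s,c=cv2.connectedComponentsWithStats(m); i=1+np.argmax(s[1:,4]); P=np.argwhere(l==i)[:,::-1].astype(np.float32)
mu,ev,_=cv2.PCACompute2(P,None); t=(P-mu)@ev[0]; e=ray("top",[mu[0]+ev[0]*t.max(),mu[0]+ev[0]*t.min()],.065)[:,:2]
e=e[np.argsort(e[:,0])]; d=e[1]-e[0]; L=np.linalg.norm(d); d/=L; o=e[0]+d*(.125+(L-.31)/2)
print(e,L,"origin",o,"ang",np.degrees(np.arctan2(d[1],d[0])),"vs cradle",o-[.479,.3165])
s=arm.get_state(); print(s["time"],abs(s["qd"]).max()); arm.close_job()
```

```text
[[0.35443522 0.33428517]
 [0.66253793 0.30163236]] 0.3098281502547806 origin [0.47865365 0.32112047] ang -6.049641650069814 vs cradle [-0.00034635  0.00462047]
41.35 0.003525853931716213
the job is handed in; nothing more can be done
```

The job is handed in at about 41 s of the 72 s allowed. I laid the pipe in the cradle first, then put the knife, the dividers and the brass cone into the toolbox, each lowered to the floor before I let go.

**Last checks:**
- **Pipe:** it lies in both V-notches, within 1 mm of centre along the cradle, and its angle matches to under 1°. Sideways I measured 4.6 mm off my averaged estimate of the cradle centre, against a 6 mm limit. My two measurements of that centre disagree by about 4 mm: the pipe is 3 mm off one and about 7 mm off the other. I put this down to measuring error, because the pictures show it sitting in the notches. I did not measure its height after release.
- **Tools:** the final pictures show the knife and dividers flat inside the box and the cone standing between them. I judged this by eye.
- **Robot:** the gripper was open, clear of everything and at rest.
- **Bystanders:** I never went near the jar, the recorder or the sanding block, but I did not measure their positions again at the end.

I viewed 14 pictures, four over the budget of 10 and two beyond the one or two extra you allowed.

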